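Shut the tostonera and clip its handles together

ROBOT

A 6-joint arm with a two-finger parallel gripper is mounted at the origin on the work surface. World frame = base frame: x ahead of the robot, y to its left, z up, the work surface at z = 0. Lengths are in mm, angles in rad, forces in N, time in s.
With the tool pointing down it reaches from about 300 to 775 mm from the base axis. Payload 14.6 kg.
Tool frame: the origin (TCP) lies between the finger pads; the fingertips stand manip.nose_length ahead of it and the grasp point (between the pads) lies 11 mm behind it (manip.nose_length is the distance from the TCP to the fingertips, in mm); z points along the fingers, y is the line along which they close (so a half turn about z gives the same grasp; the last joint's range is limited). The gripper opens to 94 mm and grips with 3 to 60 N. Pads are 16 mm wide; open, the fingers measure 119 mm over their backs; the gripper's body (75 mm by 177 mm) begins 78 mm behind the grasp point.
Start: joints at [-1.293, 0.3, 1.521, -0, 1.321, -0.067], TCP at [185.897, -517.621, 213.446] pointing down, gripper open.
Joint ranges: [-3.03, 3.03], [-0.79, 2.21], [0.23, 2.52], [-1.04, 4.18], [0, 3.07], [-2.55, 2.55]. Speed limits (rad/s): [2.22, 2.22, 2.57, 3.14, 3.14, 3.14].

INTERFACE

Orientations are given as [roll, pitch, yaw] about the fixed x, y, z axes, in that order (R = Rz(yaw) Ry(pitch) Rx(roll)).
In Python, from cell import manip, cams, job gives the robot as it stands.
- The arm moves only by the tool jog_arm, never from a script. Its argument "commands" is a list of rows, each an object of numbers: "dx", "dy", "dz": the shift along the tool's x, y, z each as a share of 40 mm, from -1 to 1; "ax", "ay", "az": the turn, a rotation vector about the tool's x, y, z each as a share of 10 degrees, from -1 to 1; "gripper": the closure, from 0 (fully open) to 1 (shut). A call has 1 to 10 rows; each row shifts and turns the commanded pose from where the row before left it, along the tool's axes as they then stand; what a row does not reach is not made up. A row lasts 1/8 s, in which the tool goes at most 62.5 mm and 10.7 degrees, less where a joint would pass 70% of its speed; a pose out of reach is approached as far as the arm can. A call with a number of a shift or a turn outside -1 to 1 is refused whole. A call with a gripper value outside its range is refused whole. The fingers move at their own pace and stop on an object; "squeeze" is the grip in N (left out, the last holds). Time passes only in rows, so rows that do not move let the fingers close. It gives the time, the measured TCP pose, the force, the opening and the grip force at its end, in the units of the state.
- manip.read_state(): the state, without advancing time (a new reading comes with each control period).
- cams.camera(name): name is "scene" or "top"; returns a dict with "image" (400x640x3 uint8, red, green, blue), "fx", "fy", "cx", "cy" (pixels), "world_to_cam" (4x4, takes a point from world to camera coordinates). Camera axes: x right, y down, z forward; pixel columns grow to the right and rows downward; lengths in mm; the calibration is good to about 2 mm. A picture is of the moment at which its call begins. There is no depth.
- job.sign_off(): hands the job in; it is judged then, once.
The state is a dict: "clock": time; "joints": joint angles; "qd": joint speeds; "effort": joint torques, N m; "eef_pos": TCP position; "eef_rot": TCP orientation; "wrist_force": force on the tool from outside, world axes, zero at the start; "moment": the same for the moment, N m; "finger_gap": finger opening in mm; "finger_force": force on a finger pad.
Only numpy, scipy, OpenCV 4.12 (cv2) and the standard library are available. Lean on these libraries where they do the work, as an engineer would, in place of code of your own. Each camera call takes 0.05 s, during which the arm holds its last target. There are 200 camera calls.

TASK

Two cedar tostoneras stand upright in their stands: one is already shut and held by its clip, the other gapes. Press the gaping one shut, then take the loose spring clip from the shelf and clip it squarely over the tops of that tostonera's two handles, centred on them and pushed well down, so that it holds them together, and let go. Do not disturb the bowls, the ladle or the pitcher.

Things in the scene. Friction and masses are not known exactly. Their poses are not given: they have to be found in the camera images.
- press: The gaping tostonera (no clip on it), fixed; its side of the shelf varies. Dark stand 80 x 125 x 18 mm (x, y, z). Origin: centre of the stand's underside; z up, y along the hinge. Two upright cedar leaves, each 10 mm thick, 95 mm wide (y) to z = 115 mm, then a handle 40 mm wide to z = 170 mm. Fixed leaf: x = 0 to 10 mm; moving leaf, when shut: x = -10 to 0.
- press_top (a point): Fixed point, middle of the top of both handles as they are when shut (press frame x = 0, y = 0, z = 170 mm; the shut pair is 20 mm thick, centred here). Axes as press. The stand's low back rest reaches x = 22 mm, z = 40 mm.
- press_leaf (a joint): Moving leaf's angle (rad): 0 shut; it grows as the leaf's top swings towards the press's own -x. Starts at 0.16 to 0.30. Hinge axis along y at press x = 0, z = 23 mm, stiff with friction (1 N at the handle moves it): the leaf stays where it is left.
- leaf_top (a point): Middle of the top of the moving leaf's handle (on the leaf).
- other_press: The second tostonera, the same make and size and fixed too, already shut with its own clip on the handles (top of that clip at z = 235 mm). Nothing to do here. Origin: centre of its stand's underside.
- clip: Loose steel spring clip, 55 to 90 g, standing on its jaw tips, tails up. Two mirror-image levers 36 mm wide (y) on a pin along y. Origin: pin's centre, 49 mm above the jaw tips; z up at rest. The frame belongs to the +x lever and tilts about y by half of clip_jaw's change as the clip opens; y stays the pin's direction. Either side may face either way on the handles.
- clip_tail (a point): Middle of the +x tail's end: a round bar 10 mm thick along y, 47 mm above the pin at x = +28 mm at rest (its twin at x = -28; 67 mm over both). Squeezing the bars together along x opens the jaws: 5 to 15 N; a stop is met at 34 mm over the bars. Let go, it springs shut.
- clip_tip (a point): Inner edge of the +x jaw's tip (its twin at -x), 48 mm below the pin. At the stop the jaws gape about 43 mm at the tips, 27 mm at 15 mm below the pin. The pin is 10 mm thick, 40 mm long: the handles' top cannot come nearer than 5 mm below its axis.
- clip_jaw (a joint): Opening angle between the clip's levers (rad): 0 at rest (jaw tips 10 mm apart), about 0.2 when clamped on 20 mm (jaws parallel, about 8 N), 0.7 at the stop.
- bowl: Lower of two stacked white ceramic bowls, 150 mm across, 55 mm high. Origin: centre of its underside. Leave alone.
- bowl_top: Upper bowl, 120 mm across, resting in the lower one. Origin: centre of its underside. Leave alone.
- pitcher: Plastic pitcher with a flip lid, 114 mm across, 184 mm high. Origin: centre of its underside. Leave alone.
- ladle: Stainless ladle lying on the shelf: cup 86 mm across, 34 mm high, handle 265 mm long towards its own -x. Origin: centre under the cup. Leave alone.
Not all that is in view belongs to the job. There is more than one size of the clip; the job needs the smallest. What is shaped like the press but blue or red is not meant.

How it is judged (in metres and radians):
On the way, in this order (a step that is already met when the one before it is completed fails the run):
1. the gaping tostonera has been shut (value of joint press_leaf below 0.05 rad), for 0.2 s.
2. the clip has been picked up with its jaws open (height (world z) of clip above 0.12 m and value of joint clip_jaw above 0.35 rad), for 0.1 s.
At the end, for the whole second after the job is handed in: Leaf shut (under 0.035 rad); clip let go and at rest, clamped on both handles: pivot 2 to 25 mm above their top, within 8 mm of their mid-plane and 14 mm of their middle sideways, pin within 0.2 rad of the hinge direction, clip_jaw 0.1 to 0.32 rad (value of joint press_leaf below 0.035 rad and x of clip in the frame of press_top between -0.008 and 0.008 m and y of clip in the frame of press_top between -0.014 and 0.014 m and z of clip in the frame of press_top between 0.002 and 0.025 m and angle between the y axis of clip and the y axis of press, either way round below 0.2 rad and value of joint clip_jaw between 0.1 and 0.32 rad and contact force between clip and press above 2 N and linear speed of clip below 0.02 m/s); the robot touches nothing.
It fails at once if a bowl, the pitcher or the ladle is moved by more than 30 mm (distance of any of bowl, bowl_top, pitcher, ladle from where it was at the start of the episode above 0.03 m).
It also fails if it takes over 61 s, if anything falls off the work surface, if the arm or the gripper's body presses on something with over 40 N, if the wrist force passes 120 N, or if a joint passes its speed limit or range.

## Working session

There is one attempt and no reset: what is moved stays moved. The work goes in short steps, Python scripts to look and compute and a tool call to move; the robot and the scene stay as the last step left them, time stands still between calls to the robot, and variables do not carry over. Pictures are saved under pics/ and viewed, at most 10 in all, crops included, and the job is handed in when it is done.

Besides the shell and the picture viewer there is one more tool, called after "Request:" by a JSON object that holds its "method" and its "body", one argument or row to a line. jog_arm: Moves the arm, as the interface text tells. Shift numbers are shares of 40 mm and turn numbers shares of 10 degrees, none past 1 either way. Its arguments: {"type":"object","properties":{"commands":{"type":"array"},"squeeze":{"type":"number"}},"required":["commands"]}

```bash
mkdir -p pics; ls
python3 - <<'E'
from cell import manip,cams
import cv2,numpy as np
print(manip.nose_length, manip.read_state())
for n in("scene","top"):
    c=cams.camera(n); cv2.imwrite(f"pics/{n}0.png",c["image"][:,:,::-1])
    print(n,c["fx"],c["fy"],c["cx"],c["cy"],np.round(c["world_to_cam"],4).tolist())
E
```

```text
pics
8.0 {'clock': 0.0, 'joints': array([-1.29259029e+00,  3.00505497e-01,  1.52158329e+00, -1.29334422e-06,
        1.32069236e+00, -6.65970786e-02]), 'qd': array([ 2.24823628e-03, -1.58300133e-03,  4.41360863e-04,  1.25183380e-03,
       -9.65127112e-04,  1.85374179e-05]), 'effort': array([-2.45291681e-03, -5.31799829e+01, -3.52734232e+01,  7.06996978e-02,
        2.44003697e-02, -9.76359252e-05]), 'eef_pos': array([ 185.83503247, -517.38472942,  212.86652112]), 'eef_rot': array([-3.14040671e+00, -7.78415280e-05,  3.44803392e-01]), 'wrist_force': array([-0.62084064,  0.03103308, -0.20391027]), 'moment': array([ 0.00276047, -0.0110306 , -0.02999121]), 'finger_force': 0.0, 'finger_gap': 94.20800448906014}
scene 440.2112214377078 440.2112214377078 320.63037505569383 209.85830574012246 [[0.7874, 0.6162, 0.0173, -462.0903], [0.4855, -0.6027, -0.6333, -196.8587], [-0.3798, 0.507, -0.7737, 1753.4024], [0.0, 0.0, 0.0, 1.0]]
top 414.5960892666346 414.5960892666346 319.679959541441 194.90657937697378 [[0.0216, -0.9997, 0.0108, -19.1634], [-0.9888, -0.0229, -0.1475, 568.644], [0.1477, -0.0075, -0.989, 1132.5822], [0.0, 0.0, 0.0, 1.0]]
```

View pics/scene0.png

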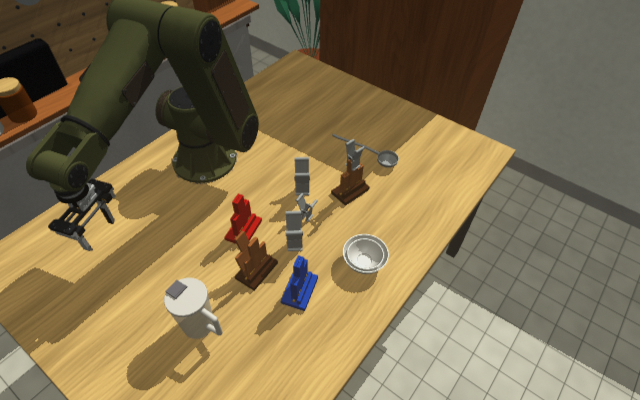

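View pics/top0.png

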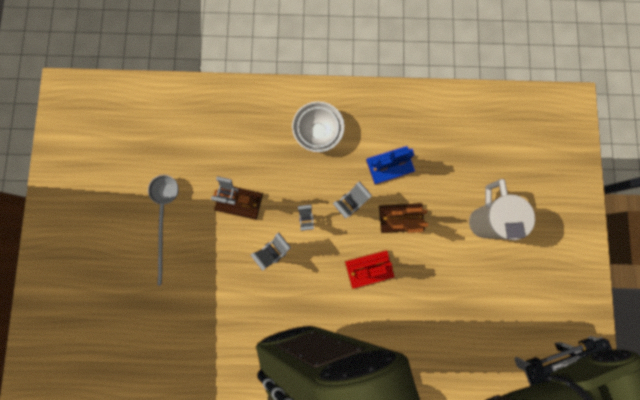

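Top view: the brown press at (403,218) is gaping, and the one at (238,200) is clipped. The clip candidates are at (306,217), (353,199) and (270,251), and the first looks smallest. I'll confirm in enlarged crops.

Run:
```python
import cv2
a=cv2.imread("pics/top0.png")[180:260,280:440]; cv2.imwrite("pics/tc.png",cv2.resize(a,None,fx=5,fy=5,interpolation=cv2.INTER_CUBIC))
a=cv2.imread("pics/scene0.png")[150:290,220:350]; cv2.imwrite("pics/sc.png",cv2.resize(a,None,fx=4.2857,fy=4.2857,interpolation=cv2.INTER_CUBIC)[:600])
```

```text
(no output)
```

View pics/tc.png

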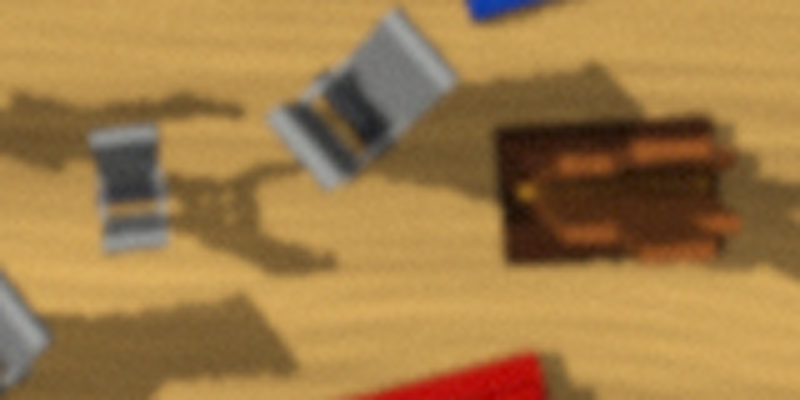

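View pics/sc.png

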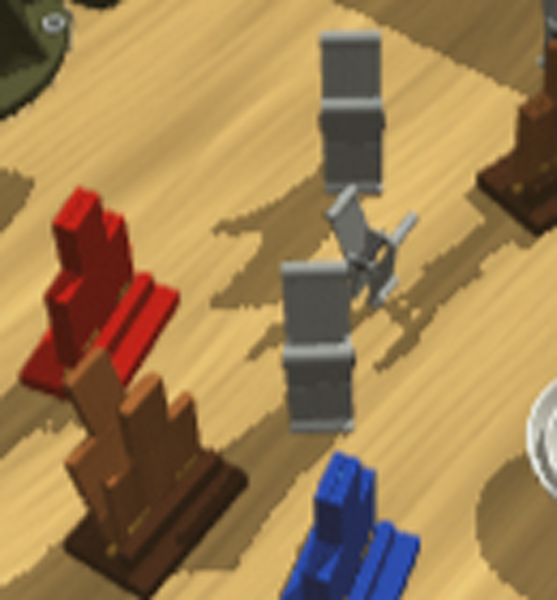

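The smallest clip at top (306,217) has bars at about (305,206.4) and (307.2,228.6). Their 22 px spacing matches 56 mm at z=96. The gaping press is the brown one, with stand corners at about (379.6,205.6), (422.4,204.4), (381.6,232.4) in top. Next I'll compute poses and overlay the models.

```bash
cat > h.py <<'E'
import numpy as np,cv2
K={"scene":(440.211,320.63,209.858,[[0.7874,0.6162,0.0173,-462.0903],[0.4855,-0.6027,-0.6333,-196.8587],[-0.3798,0.507,-0.7737,1753.4024]]),
"top":(414.596,319.68,194.907,[[0.0216,-0.9997,0.0108,-19.1634],[-0.9888,-0.0229,-0.1475,568.644],[0.1477,-0.0075,-0.989,1132.5822]])}
def proj(n,P):
    f,cx,cy,T=K[n];T=np.array(T);P=np.atleast_2d(P);c=P@T[:,:3].T+T[:,3];return c[:,:2]/c[:,2:]*f+[cx,cy]
def back(n,uv,z):
    f,cx,cy,T=K[n];T=np.array(T);R=T[:,:3];o=-R.T@T[:,3];d=R.T@np.array([(uv[0]-cx)/f,(uv[1]-cy)/f,1]);return o+d*(z-o[2])/d[2]
def rot(a):return np.array([[np.cos(a),-np.sin(a),0],[np.sin(a),np.cos(a),0],[0,0,1]])
def leaf(x0,x1,th):
    L=[]
    for x in(x0,x1):
        L.append([[x,-47.5,23],[x,-47.5,115],[x,-20,115],[x,-20,170],[x,20,170],[x,20,115],[x,47.5,115],[x,47.5,23]])
    L=np.array(L,float);c,s=np.cos(th),np.sin(th);z=L[...,2]-23;x=L[...,0].copy();L[...,0]=x*c-z*s;L[...,2]=23+z*c+x*s;return L
def press(p,th):
    x,y,a=p;M=lambda L:L@rot(a).T+[x,y,0]
    st=np.array([[[-40,-62.5,18],[40,-62.5,18],[40,62.5,18],[-40,62.5,18]]],float)
    return [M(st),M(leaf(0,10,0)),M(leaf(-10,0,th))]
E
python3 - <<'E'
from h import *
for n in K:
    T=np.array(K[n][3]);print(n,-T[:,:3].T@T[:,3])
q=lambda u,v:((u+.5)/5-.5+280,(v+.5)/5-.5+180)
for u in[(498,128),(712,122),(733,258),(508,262)]:print(back("top",q(*u),18).round(1))
for u in[(125,132),(136,243)]:print('bar',back("top",q(*u),96).round(1))
s=lambda u,v:((u+.5)/4.2857-.5+220,(v+.5)/4.2857-.5+150)
for u in[(343,207),(408,225)]:print('scene bar',back("scene",s(*u),96).round(1))
E
```

```text
scene [1125.36703259 -722.88171243 1239.93098436]
top [ 395.4067257     2.35866312 1204.20575052]
[ 546.5 -179.1   18. ]
[ 552.9 -303.    18. ]
[ 474.6 -313.9   18. ]
[ 469.4 -184.8   18. ]
bar [529.8  33.9  96. ]
bar [470.3  26.4  96. ]
scene bar [475.1  23.3  96. ]
scene bar [527.4  41.1  96. ]
```

```bash
cat > ov.py <<'E'
from h import *
def ov(p,th,img,n,x0,y0,w,h,f,off=0):
    a=cv2.resize(cv2.imread(img)[y0:y0+h,x0:x0+w],None,fx=f,fy=f,interpolation=cv2.INTER_CUBIC)
    for L,c in zip(press(p,th),[(255,255,0),(0,255,0),(255,0,255)]):
        for l in L:
            uv=((proj(n,l)-[x0,y0]+.5)*f-.5).round().astype(np.int32)
            cv2.polylines(a,[uv],True,c,1)
    return a
E
python3 - <<'E'
from ov import *
r=[]
for p in((511,-245,.05),(511,-245,.05+np.pi)):
    r.append(np.hstack([ov(p,.2,"pics/scene0.png","scene",228,222,55,70,4),ov(p,.2,"pics/top0.png","top",370,192,70,50,5.6)]) if 0 else np.hstack([ov(p,.2,"pics/scene0.png","scene",228,222,55,50,6)[:300],ov(p,.2,"pics/top0.png","top",370,192,70,50,6)[:300]]))
a=np.vstack(r);print(a.shape);cv2.imwrite("pics/ov1.png",a)
E
```

```text
(600, 750, 3)
```

View pics/ov1.png

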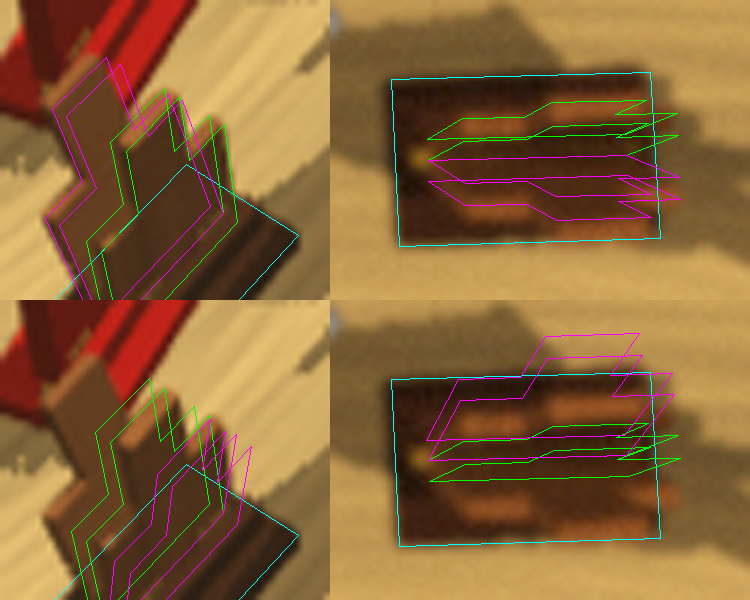

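The first hypothesis fits: press at about (512.5,-246), yaw about 0.05, with the moving leaf leaning towards the robot at about 0.28 rad. I'll straddle the handles with the gripper and pinch them shut. First I'll turn and lift, then move across.

Request:
{"method": "jog_arm", "body": {
  "commands": [
    {"az":-1,"dz":-0.2},
    {"az":-1,"dz":-0.2},
    {"az":-1,"dz":-0.2},
    {"az":-1,"dz":-0.2},
    {"az":-1,"dz":-0.2},
    {"az":-1,"dz":-0.2},
    {"az":-1,"dz":-0.2},
    {"az":-0.3},
    {}
  ]
}}

```text
schema error: expected keys dx, dy, dz, ax, ay, az, gripper
```

Request:
{"method": "jog_arm", "body": {
  "commands": [
    {"dx":0.64,"dy":0.82},
    {"dx":0.64,"dy":0.82},
    {"dx":0.64,"dy":0.82},
    {"dx":0.64,"dy":0.82},
    {"dx":0.64,"dy":0.82},
    {"dx":0.64,"dy":0.82},
    {"dx":0.64,"dy":0.82},
    {"dx":0.64,"dy":0.82},
    {"dx":0.64,"dy":0.82},
    {"dx":0.64,"dy":0.82}
  ]
}}

```text
schema error: expected keys dx, dy, dz, ax, ay, az, gripper
```

Request:
{"method": "jog_arm", "body": {
  "commands": [
    {},
    {}
  ]
}}

```text
schema error: expected keys dx, dy, dz, ax, ay, az, gripper
```

All keys are required in each row.

Request:
{"method": "jog_arm", "body": {
  "commands": [
    {"dx":0,"dy":0,"dz":-0.2,"ax":0,"ay":0,"az":-1,"gripper":0},
    {"dx":0,"dy":0,"dz":-0.2,"ax":0,"ay":0,"az":-1,"gripper":0},
    {"dx":0,"dy":0,"dz":-0.2,"ax":0,"ay":0,"az":-1,"gripper":0},
    {"dx":0,"dy":0,"dz":-0.2,"ax":0,"ay":0,"az":-1,"gripper":0},
    {"dx":0,"dy":0,"dz":-0.2,"ax":0,"ay":0,"az":-1,"gripper":0},
    {"dx":0,"dy":0,"dz":-0.2,"ax":0,"ay":0,"az":-1,"gripper":0},
    {"dx":0,"dy":0,"dz":-0.2,"ax":0,"ay":0,"az":-1,"gripper":0},
    {"dx":0,"dy":0,"dz":0,"ax":0,"ay":0,"az":-0.3,"gripper":0},
    {"dx":0,"dy":0,"dz":0,"ax":0,"ay":0,"az":0,"gripper":0}
  ]
}}

```text
clock: 1.23
eef_pos: [185.9, -517.5, 269.2]
eef_rot: [-3.141, -0.001, 1.618]
wrist_force: [-0.2, 0.8, 0.2]
finger_gap: 94.1
finger_force: 0.0
```

Request:
{"method": "jog_arm", "body": {
  "commands": [
    {"dx":0.64,"dy":0.82,"dz":0,"ax":0,"ay":0,"az":0,"gripper":0},
    {"dx":0.64,"dy":0.82,"dz":0,"ax":0,"ay":0,"az":0,"gripper":0},
    {"dx":0.64,"dy":0.82,"dz":0,"ax":0,"ay":0,"az":0,"gripper":0},
    {"dx":0.64,"dy":0.82,"dz":0,"ax":0,"ay":0,"az":0,"gripper":0},
    {"dx":0.64,"dy":0.82,"dz":0,"ax":0,"ay":0,"az":0,"gripper":0},
    {"dx":0.64,"dy":0.82,"dz":0,"ax":0,"ay":0,"az":0,"gripper":0},
    {"dx":0.64,"dy":0.82,"dz":0,"ax":0,"ay":0,"az":0,"gripper":0},
    {"dx":0.64,"dy":0.82,"dz":0,"ax":0,"ay":0,"az":0,"gripper":0},
    {"dx":0.64,"dy":0.82,"dz":0,"ax":0,"ay":0,"az":0,"gripper":0},
    {"dx":0,"dy":0,"dz":0,"ax":0,"ay":0,"az":0,"gripper":0}
  ]
}}

```text
clock: 2.48
eef_pos: [470.9, -271.7, 268.9]
eef_rot: [-3.141, -0.001, 1.62]
wrist_force: [-1.3, -0.7, 0.3]
finger_gap: 93.9
finger_force: 0.0
```

Request:
{"method": "jog_arm", "body": {
  "commands": [
    {"dx":0.61,"dy":0.76,"dz":0,"ax":0,"ay":0,"az":0,"gripper":0},
    {"dx":0,"dy":0,"dz":0,"ax":0,"ay":0,"az":0,"gripper":0},
    {"dx":0,"dy":0,"dz":0.8,"ax":0,"ay":0,"az":0,"gripper":0},
    {"dx":0,"dy":0,"dz":0.8,"ax":0,"ay":0,"az":0,"gripper":0},
    {"dx":0,"dy":0,"dz":0.4,"ax":0,"ay":0,"az":0,"gripper":0},
    {"dx":0,"dy":0,"dz":0,"ax":0,"ay":0,"az":0,"gripper":0}
  ]
}}

```text
clock: 3.22
eef_pos: [498.2, -247.9, 189.1]
eef_rot: [-3.14, -0.001, 1.618]
wrist_force: [0.7, 0.0, 0.0]
finger_gap: 93.9
finger_force: 0.0
```

```bash
cat > snap.py <<'E'
import sys,cv2
from cell import cams
o=[]
x0,y0,x1,y1=map(int,sys.argv[2:6]);a=cams.camera("scene")["image"][:,:,::-1];cv2.imwrite(f"pics/{sys.argv[1]}_s.png",a)
b=cams.camera("top")["image"][:,:,::-1];cv2.imwrite(f"pics/{sys.argv[1]}_t.png",b)
tx0,ty0,tx1,ty1=map(int,sys.argv[6:10])
f=lambda i:cv2.resize(i,(400,400),interpolation=cv2.INTER_CUBIC)
cv2.imwrite(f"pics/{sys.argv[1]}.png",cv2.hconcat([f(a[y0:y1,x0:x1]),f(b[ty0:ty1,tx0:tx1])]))
E
python3 snap.py a 210 180 310 280 350 150 450 250
```

```text
(no output)
```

View pics/a.png

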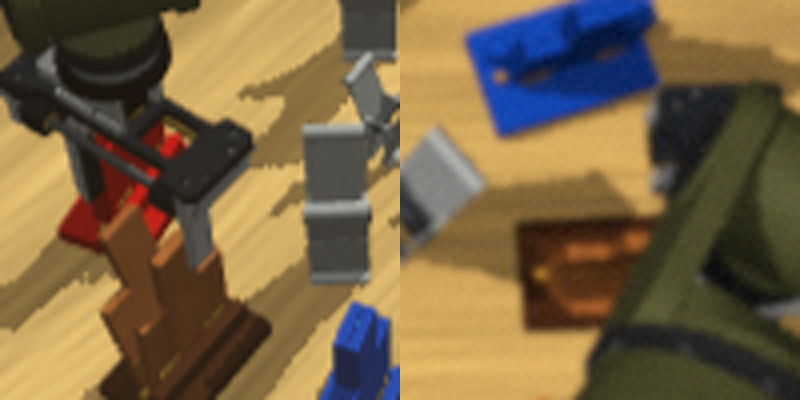

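The fingers straddle the leaf (left finger at (95,200) is behind the moving leaf, right finger at (195,240) is in front of the fixed one). Descend, shift +x, close gently.

Request:
{"method": "jog_arm", "body": {
  "commands": [
    {"dx":0,"dy":0,"dz":0.6,"ax":0,"ay":0,"az":0,"gripper":0},
    {"dx":0,"dy":0,"dz":0.4,"ax":0,"ay":0,"az":0,"gripper":0},
    {"dx":0,"dy":0.2,"dz":0,"ax":0,"ay":0,"az":0,"gripper":0},
    {"dx":0,"dy":0.2,"dz":0,"ax":0,"ay":0,"az":0,"gripper":0.2},
    {"dx":0,"dy":0,"dz":0,"ax":0,"ay":0,"az":0,"gripper":0.4},
    {"dx":0,"dy":0,"dz":0,"ax":0,"ay":0,"az":0,"gripper":0.6},
    {"dx":0,"dy":0,"dz":0,"ax":0,"ay":0,"az":0,"gripper":0.8},
    {"dx":0,"dy":0,"dz":0,"ax":0,"ay":0,"az":0,"gripper":1},
    {"dx":0,"dy":0,"dz":0,"ax":0,"ay":0,"az":0,"gripper":1},
    {"dx":0,"dy":0,"dz":0,"ax":0,"ay":0,"az":0,"gripper":1}
  ],
  "squeeze": 12
}}

```text
clock: 4.58
eef_pos: [514.8, -246.7, 149.5]
eef_rot: [-3.142, -0.0, 1.619]
wrist_force: [-0.5, -0.6, 0.4]
finger_gap: 27.2
finger_force: 0.4
```

Request:
{"method": "jog_arm", "body": {
  "commands": [
    {"dx":0,"dy":0,"dz":0,"ax":0,"ay":0,"az":0,"gripper":1},
    {"dx":0,"dy":0,"dz":0,"ax":0,"ay":0,"az":0,"gripper":1},
    {"dx":0,"dy":0,"dz":0,"ax":0,"ay":0,"az":0,"gripper":1}
  ]
}}

```text
clock: 4.95
eef_pos: [513.7, -246.8, 149.4]
eef_rot: [-3.139, -0.001, 1.619]
wrist_force: [-9.8, 0.1, 4.3]
finger_gap: 20.1
finger_force: 12.0
```

The handles are shut at a 20.1 mm gap, and the pinch gives the mid-plane at x≈513.7. Release, lift, and look at the clip again with the arm out of the way.

Request:
{"method": "jog_arm", "body": {
  "commands": [
    {"dx":0,"dy":0,"dz":0,"ax":0,"ay":0,"az":0,"gripper":0.6},
    {"dx":0,"dy":0,"dz":0,"ax":0,"ay":0,"az":0,"gripper":0.3},
    {"dx":0,"dy":0,"dz":0,"ax":0,"ay":0,"az":0,"gripper":0.2},
    {"dx":0,"dy":0,"dz":0,"ax":0,"ay":0,"az":0,"gripper":0},
    {"dx":0,"dy":0,"dz":-0.8,"ax":0,"ay":0,"az":0,"gripper":0},
    {"dx":0,"dy":0,"dz":-1,"ax":0,"ay":0,"az":0,"gripper":0},
    {"dx":0,"dy":0,"dz":-1,"ax":0,"ay":0,"az":0,"gripper":0},
    {"dx":0,"dy":-1,"dz":0,"ax":0,"ay":0,"az":0,"gripper":0},
    {"dx":0,"dy":-1,"dz":0,"ax":0,"ay":0,"az":0,"gripper":0},
    {"dx":0,"dy":-1,"dz":0,"ax":0,"ay":0,"az":0,"gripper":0}
  ]
}}

```text
clock: 6.2
eef_pos: [393.8, -252.3, 261.4]
eef_rot: [3.141, 0.0, 1.619]
wrist_force: [0.2, -0.0, -0.6]
finger_gap: 94.1
finger_force: 0.0
```

```bash
python3 snap.py b 210 200 290 280 275 180 335 240
python3 - <<'E'
from ov import *
import cv2
p=(513.7,-246.5,.05)
a=ov(p,0,"pics/b_s.png","scene",228,222,55,50,7)
t=cv2.imread("pics/b_t.png")
l=cv2.resize(t[192:252,280:335],None,fx=7,fy=7,interpolation=cv2.INTER_CUBIC)
h=max(a.shape[0],l.shape[0])
pad=lambda i:cv2.copyMakeBorder(i,0,h-i.shape[0],0,0,0)
o=cv2.hconcat([pad(a),pad(l)]);print(o.shape);cv2.imwrite("pics/b2.png",o)
E
```

```text
(420, 770, 3)
```

View pics/b2.png

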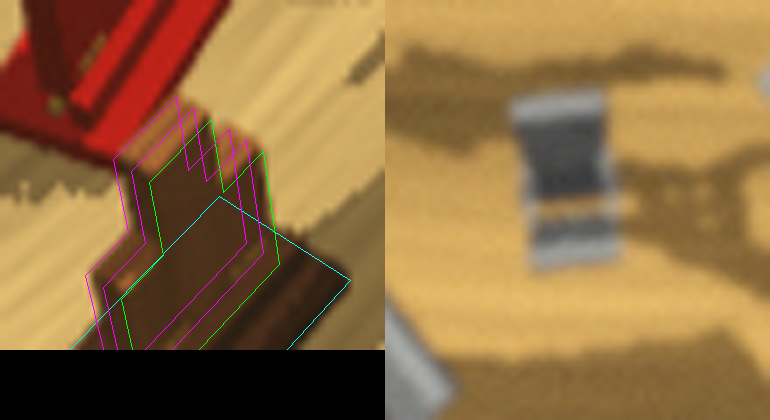

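The press is shut and matches the model within about 1–2 mm. Clip bar centres in top are at (304.4,207.0) and (306.6,227.7).

Run:
```python
from h import *
a=back("top",(304.43,207),97);b=back("top",(306.57,227.7),97);d=a-b
print(a,b,(a+b)/2,np.linalg.norm(d),np.arctan2(d[1],d[0]))
for q in [(300,65),(300,120)]:pass
# scene check: predicted bar px
c=(a+b)/2
print((proj("scene",[a,b])-[220,150]+.5)*4.2857-.5)
```

```text
[526.95671175  34.22976836  97.        ] [471.51304089  27.02487389  97.        ] [499.23487632  30.62732113  97.        ] 55.90984834464222 0.12922564739769915
[[402.14048169 229.05960212]
 [342.52088466 201.24388209]]
```

Request:
{"method": "jog_arm", "body": {
  "commands": [
    {"dx":0,"dy":0,"dz":0,"ax":0,"ay":0,"az":-0.465,"gripper":0},
    {"dx":0.835,"dy":0.44,"dz":0,"ax":0,"ay":0,"az":0,"gripper":0},
    {"dx":0.835,"dy":0.44,"dz":0,"ax":0,"ay":0,"az":0,"gripper":0},
    {"dx":0.835,"dy":0.44,"dz":0,"ax":0,"ay":0,"az":0,"gripper":0},
    {"dx":0.835,"dy":0.44,"dz":0,"ax":0,"ay":0,"az":0,"gripper":0},
    {"dx":0.835,"dy":0.44,"dz":0,"ax":0,"ay":0,"az":0,"gripper":0},
    {"dx":0.835,"dy":0.44,"dz":0,"ax":0,"ay":0,"az":0,"gripper":0},
    {"dx":0.835,"dy":0.44,"dz":0,"ax":0,"ay":0,"az":0,"gripper":0},
    {"dx":0.835,"dy":0.44,"dz":0,"ax":0,"ay":0,"az":0,"gripper":0},
    {"dx":0,"dy":0,"dz":0,"ax":0,"ay":0,"az":0,"gripper":0}
  ]
}}

```text
clock: 7.55
eef_pos: [500.9, 32.8, 261.1]
eef_rot: [-3.141, -0.0, 1.703]
wrist_force: [-0.8, -0.9, 0.2]
finger_gap: 93.8
finger_force: 0.0
```

Request:
{"method": "jog_arm", "body": {
  "commands": [
    {"dx":0,"dy":0,"dz":0.9,"ax":0,"ay":0,"az":0,"gripper":0},
    {"dx":0,"dy":0,"dz":0.9,"ax":0,"ay":0,"az":0,"gripper":0},
    {"dx":0,"dy":0,"dz":0,"ax":0,"ay":0,"az":0,"gripper":0}
  ]
}}

```text
clock: 7.92
eef_pos: [499.3, 30.2, 187.7]
eef_rot: [-3.137, -0.0, 1.7]
wrist_force: [-0.4, 0.0, 0.0]
finger_gap: 94.0
finger_force: 0.0
```

Request:
{"method": "jog_arm", "body": {
  "commands": [
    {"dx":0,"dy":0,"dz":0.9,"ax":0,"ay":0,"az":0,"gripper":0},
    {"dx":0,"dy":0,"dz":0.9,"ax":0,"ay":0,"az":0,"gripper":0},
    {"dx":0,"dy":0,"dz":0.6,"ax":0,"ay":0,"az":0,"gripper":0},
    {"dx":0,"dy":0,"dz":0.13,"ax":0,"ay":0,"az":0,"gripper":0},
    {"dx":0,"dy":0,"dz":0,"ax":0,"ay":0,"az":0,"gripper":0.1},
    {"dx":0,"dy":0,"dz":0,"ax":0,"ay":0,"az":0,"gripper":0.2},
    {"dx":0,"dy":0,"dz":0,"ax":0,"ay":0,"az":0,"gripper":0.3},
    {"dx":0,"dy":0,"dz":0,"ax":0,"ay":0,"az":0,"gripper":0.4},
    {"dx":0,"dy":0,"dz":0,"ax":0,"ay":0,"az":0,"gripper":0.5},
    {"dx":0,"dy":0,"dz":0,"ax":0,"ay":0,"az":0,"gripper":0.6}
  ],
  "squeeze": 25
}}

```text
clock: 9.18
eef_pos: [501.7, 30.6, 90.5]
eef_rot: [3.137, 0.001, 1.7]
wrist_force: [-0.6, -0.9, 21.5]
finger_gap: 41.1
finger_force: 14.1
```

Request:
{"method": "jog_arm", "body": {
  "commands": [
    {"dx":0,"dy":0,"dz":0,"ax":0,"ay":0,"az":0,"gripper":0.7},
    {"dx":0,"dy":0,"dz":0,"ax":0,"ay":0,"az":0,"gripper":0.7},
    {"dx":0,"dy":0,"dz":0,"ax":0,"ay":0,"az":0,"gripper":0.7}
  ]
}}

```text
clock: 9.55
eef_pos: [502.2, 30.7, 90.9]
eef_rot: [3.136, 0.001, 1.7]
wrist_force: [-0.5, 0.4, 20.0]
finger_gap: 32.6
finger_force: 25.0
```

Request:
{"method": "jog_arm", "body": {
  "commands": [
    {"dx":0,"dy":0,"dz":-0.2,"ax":0,"ay":0,"az":0,"gripper":0.7},
    {"dx":0,"dy":0,"dz":-0.4,"ax":0,"ay":0,"az":0,"gripper":0.7},
    {"dx":0,"dy":0,"dz":-0.6,"ax":0,"ay":0,"az":0,"gripper":0.7},
    {"dx":0,"dy":0,"dz":-0.6,"ax":0,"ay":0,"az":0,"gripper":0.7},
    {"dx":0,"dy":0,"dz":-0.6,"ax":0,"ay":0,"az":0,"gripper":0.7},
    {"dx":0,"dy":0,"dz":-0.6,"ax":0,"ay":0,"az":0,"gripper":0.7},
    {"dx":0,"dy":0,"dz":-0.6,"ax":0,"ay":0,"az":0,"gripper":0.7},
    {"dx":0,"dy":0,"dz":-0.6,"ax":0,"ay":0,"az":0,"gripper":0.7},
    {"dx":0,"dy":0,"dz":-0.6,"ax":0,"ay":0,"az":0,"gripper":0.7},
    {"dx":0,"dy":0,"dz":0,"ax":0,"ay":0,"az":0,"gripper":0.7}
  ]
}}

```text
clock: 10.8
eef_pos: [500.5, 30.7, 282.1]
eef_rot: [3.138, 0.0, 1.7]
wrist_force: [-0.6, 0.1, -1.0]
finger_gap: 32.7
finger_force: 24.7
```

```bash
python3 snap.py c 260 110 380 230 265 160 345 240; python3 -c "
from h import *
from cell import manip
s=manip.read_state();print(s['eef_pos'],s['eef_rot'],s['finger_gap'])
p=s['eef_pos']
for dz in(11,-43,-90):print((proj('scene',p+[0,0,dz])[0]-[260,110])*400/120)"
```

```text
[499.85028762  30.64222695 279.70685111] [-3.14090478e+00 -7.25364955e-05  1.70001394e+00] 32.99020574292245
[153.7749194  163.00287397]
[154.23925761 204.03429586]
[154.62135463 237.79844383]
```

View pics/c.png

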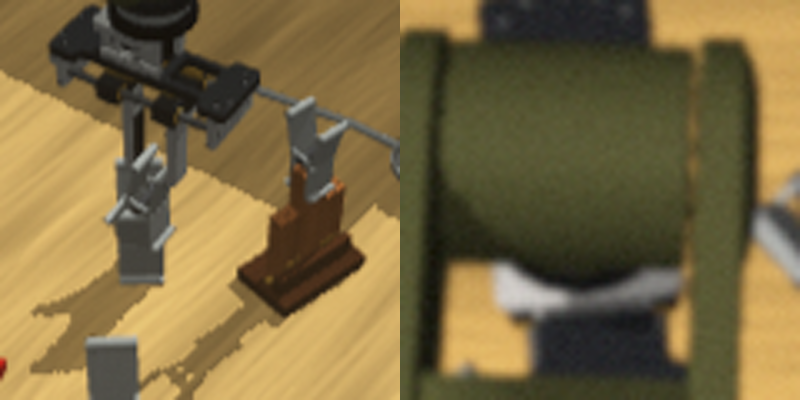

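The clip is held at crop (150,150–245), in front of a large clip standing on the table. The scene background is too cluttered there to judge its tilt, so I'll carry it over the press and check there.

Request:
{"method": "jog_arm", "body": {
  "commands": [
    {"dx":-0.3,"dy":0,"dz":-0.25,"ax":0,"ay":0,"az":0.465,"gripper":0.7},
    {"dx":-0.7,"dy":0,"dz":0,"ax":0,"ay":0,"az":0,"gripper":0.7},
    {"dx":-0.9,"dy":0,"dz":0,"ax":0,"ay":0,"az":0,"gripper":0.7},
    {"dx":-0.9,"dy":0,"dz":0,"ax":0,"ay":0,"az":0,"gripper":0.7},
    {"dx":-0.9,"dy":0,"dz":0,"ax":0,"ay":0,"az":0,"gripper":0.7},
    {"dx":-0.9,"dy":0,"dz":0,"ax":0,"ay":0,"az":0,"gripper":0.7},
    {"dx":-0.9,"dy":0,"dz":0,"ax":0,"ay":0,"az":0,"gripper":0.7},
    {"dx":-0.9,"dy":0,"dz":0,"ax":0,"ay":0,"az":0,"gripper":0.7},
    {"dx":-0.5,"dy":0,"dz":0,"ax":0,"ay":0,"az":0,"gripper":0.7},
    {"dx":0,"dy":0,"dz":0,"ax":0,"ay":0,"az":0,"gripper":0.7}
  ]
}}

```text
clock: 12.15
eef_pos: [514.2, -245.3, 289.3]
eef_rot: [-3.14, -0.001, 1.618]
wrist_force: [0.1, 0.5, -1.3]
finger_gap: 32.5
finger_force: 24.7
```

Request:
{"method": "jog_arm", "body": {
  "commands": [
    {"dx":0,"dy":0,"dz":0,"ax":0,"ay":0,"az":0,"gripper":0.7}
  ]
}}

```text
clock: 12.28
eef_pos: [514.5, -244.0, 290.1]
eef_rot: [-3.141, -0.0, 1.62]
wrist_force: [-1.2, 0.0, -0.6]
finger_gap: 32.5
finger_force: 24.7
```

```bash
cat > clipov.py <<'E'
import sys
from ov import *
from cell import cams,manip
p=manip.read_state()['eef_pos']
cv2.imwrite("pics/d_s.png",cams.camera("scene")["image"][:,:,::-1])
x0,y0,w,h,f=215,175,75,90,6.6
P=(513.7,-246.5,.05)
a=cv2.resize(cv2.imread("pics/d_s.png")[y0:y0+h,x0:x0+w],None,fx=f,fy=f,interpolation=cv2.INTER_CUBIC)
b=a.copy()
for L in press(P,0)[1:]:
    for l in L: cv2.polylines(b,[((proj("scene",l)-[x0,y0]+.5)*f-.5).round().astype(np.int32)],True,(0,255,0),1)
c=p-[0,0,46.6]
for xs,z,col in((( -12,12),54,(0,0,255)),((0,),0,(255,0,255)),((-21,21),-43,(255,255,0))):
    for x in xs:
        l=np.array([[x,-18,z],[x,18,z]])@rot(P[2]).T+c
        cv2.polylines(b,[((proj("scene",l)-[x0,y0]+.5)*f-.5).round().astype(np.int32)],False,col,1)
o=np.hstack([a,b]);o=cv2.resize(o,None,fx=.8,fy=.8,interpolation=cv2.INTER_AREA);print(o.shape,p);cv2.imwrite("pics/d.png",o)
E
python3 clipov.py
```

```text
(475, 792, 3) [ 514.46622821 -243.95747604  290.08173835]
```

View pics/d.png

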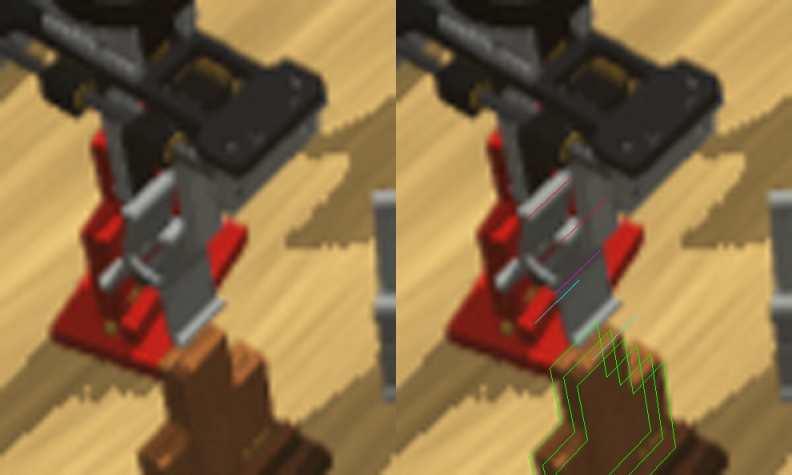

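The -x bar at (130–172,175–210) sits where the model predicts. The tips at (180–222,302–340) and (103,284) look shifted towards -x and up, so the clip may be tilted in the grip. I'll raise it and turn the tool so the scene camera looks along the pin, giving a true profile.

Request:
{"method": "jog_arm", "body": {
  "commands": [
    {"dx":0,"dy":0,"dz":-1,"ax":0,"ay":0,"az":0,"gripper":0.7},
    {"dx":0,"dy":0,"dz":-1,"ax":0,"ay":0,"az":-0.7,"gripper":0.7},
    {"dx":0,"dy":0,"dz":-1,"ax":0,"ay":0,"az":-1,"gripper":0.7},
    {"dx":0,"dy":0,"dz":0,"ax":0,"ay":0,"az":-1,"gripper":0.7},
    {"dx":0,"dy":0,"dz":0,"ax":0,"ay":0,"az":-1,"gripper":0.7},
    {"dx":0,"dy":0,"dz":0,"ax":0,"ay":-1,"az":0,"gripper":0.7},
    {"dx":0,"dy":0,"dz":0,"ax":0,"ay":-1,"az":0,"gripper":0.7},
    {"dx":0,"dy":0,"dz":0,"ax":0,"ay":-1,"az":0,"gripper":0.7},
    {"dx":0,"dy":0,"dz":0,"ax":0,"ay":-1,"az":0,"gripper":0.7},
    {"dx":0,"dy":0,"dz":0,"ax":0,"ay":0,"az":0,"gripper":0.7}
  ]
}}

```text
clock: 13.58
eef_pos: [513.6, -242.8, 409.7]
eef_rot: [-3.141, 0.697, 2.267]
wrist_force: [-0.4, 0.3, -0.5]
finger_gap: 33.0
finger_force: 24.7
```

```bash
cat > prof.py <<'E'
from h import *
from cell import cams,manip
from scipy.spatial.transform import Rotation as Rn
s=manip.read_state();p=s['eef_pos'];R=Rn.from_euler('xyz',s['eef_rot']).as_matrix()
print(p.round(1),R.round(3).tolist(),s['clock'])
im=cams.camera("scene")["image"][:,:,::-1];cv2.imwrite("pics/e_s.png",im)
C=proj("scene",p+R@[0,0,40])[0];x0,y0=(C-[33,45]).round().astype(int);f=6
a=cv2.resize(im[y0:y0+90,x0:x0+66],None,fx=f,fy=f,interpolation=cv2.INTER_CUBIC)
b=a.copy();q=lambda l:((proj("scene",np.array(l,float)@R.T+p)-[x0,y0]+.5)*f-.5).round().astype(np.int32)
for ys,z,col in(((-12,12),-8,(0,0,255)),((0,),46.6,(255,0,255)),((-21,21),90,(255,255,0))):
    for y in ys: cv2.polylines(b,[q([[-18,y,z],[18,y,z]])],False,col,1)
cv2.polylines(b,[q([[0,0,-10],[0,0,95]])],False,(0,255,0),1)
print(a.shape,x0,y0);cv2.imwrite("pics/e.png",np.hstack([a,b]))
E
python3 prof.py
```

```text
[ 513.6 -242.8  409.7] [[-0.492, 0.767, 0.412], [0.588, 0.642, -0.492], [-0.642, -0.0, -0.767]] 13.575
(540, 396, 3) 209 157
```

View pics/e.png

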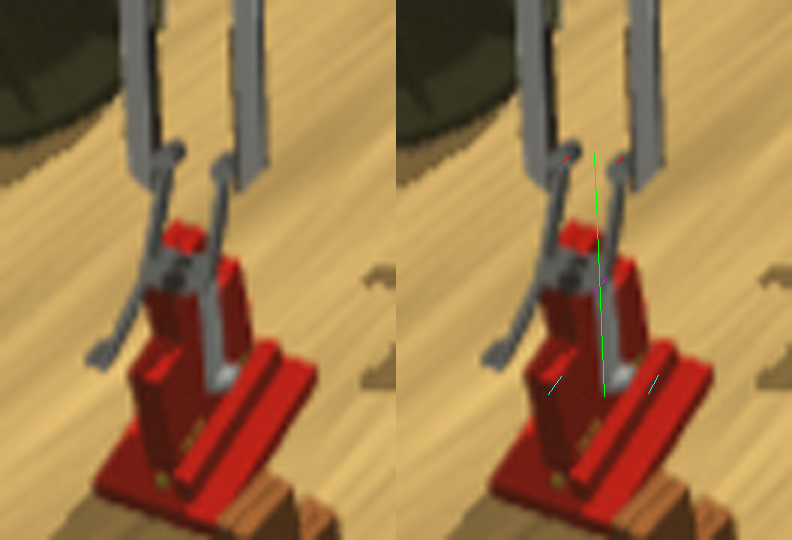

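The profile is clear. Bars are at (175,153) and (224,167), pin at (176,276), tips at (100,355) and (222,378), and the tool axis runs (199,152)→(209,396). So the clip is tilted about 0.235 rad in the grip, tips towards tool -y, with the pin at about (0,-12.5,43) in the tool frame. I'll turn back and cancel the tilt with ax = -13.5°.

Request:
{"method": "jog_arm", "body": {
  "commands": [
    {"dx":0,"dy":0,"dz":0,"ax":0,"ay":1,"az":0,"gripper":0.7},
    {"dx":0,"dy":0,"dz":0,"ax":0,"ay":1,"az":0,"gripper":0.7},
    {"dx":0,"dy":0,"dz":0,"ax":0,"ay":1,"az":0,"gripper":0.7},
    {"dx":0,"dy":0,"dz":0,"ax":0,"ay":1,"az":0,"gripper":0.7},
    {"dx":0,"dy":0,"dz":0,"ax":0,"ay":0,"az":1,"gripper":0.7},
    {"dx":0,"dy":0,"dz":0,"ax":0,"ay":0,"az":1,"gripper":0.7},
    {"dx":0,"dy":0,"dz":0,"ax":0,"ay":0,"az":1,"gripper":0.7},
    {"dx":-0.08,"dy":0.05,"dz":1,"ax":0,"ay":0,"az":0.7,"gripper":0.7},
    {"dx":0,"dy":0,"dz":1,"ax":0,"ay":0,"az":0,"gripper":0.7},
    {"dx":0,"dy":0,"dz":0,"ax":0,"ay":0,"az":0,"gripper":0.7}
  ]
}}

```text
clock: 14.88
eef_pos: [516.8, -247.6, 328.5]
eef_rot: [-3.137, -0.005, 1.62]
wrist_force: [-0.0, -0.9, -0.3]
finger_gap: 32.8
finger_force: 24.7
```

Request:
{"method": "jog_arm", "body": {
  "commands": [
    {"dx":0,"dy":0,"dz":0,"ax":-0.7,"ay":0,"az":0,"gripper":0.7},
    {"dx":0,"dy":0,"dz":0,"ax":-0.65,"ay":0,"az":0,"gripper":0.7},
    {"dx":0,"dy":0,"dz":0,"ax":0,"ay":0,"az":0,"gripper":0.7},
    {"dx":0,"dy":0,"dz":0,"ax":0,"ay":0,"az":0,"gripper":0.7}
  ]
}}

```text
clock: 15.38
eef_pos: [517.3, -247.9, 331.6]
eef_rot: [2.907, 0.0, 1.62]
wrist_force: [-0.1, -0.6, -0.4]
finger_gap: 32.7
finger_force: 24.7
```

Run:
```python
import numpy as np
from cell import manip
from scipy.spatial.transform import Rotation as Rn
s=manip.read_state();p=s['eef_pos'];R=Rn.from_euler('xyz',s['eef_rot']).as_matrix()
pin=p+R@[0,-12.5,43];print(p,s['eef_rot'],'pin',pin)
print('clip down',R@[0,-.233,.972])
t=np.array([513.7,-246.5,205])
print('move to pin z205, shares',R.T@(t-pin)/40,' 40mm down shares',R.T@[0,0,-1])
```

```text
[ 517.34657462 -247.94846548  331.64454528] [2.90705832e+00 1.48416297e-04 1.61951775e+00] pin [ 515.18445794 -248.06053651  286.91689509]
clip down [-7.29805406e-04 -1.84109014e-04 -9.99536109e-01]
move to pin z205, shares [ 0.04107847 -0.51012005  1.98367726]  40mm down shares [ 1.48416296e-04 -2.32390095e-01  9.72622651e-01]
```

Request:
{"method": "jog_arm", "body": {
  "commands": [
    {"dx":0.04,"dy":-0.16,"dz":0.5,"ax":0,"ay":0,"az":0,"gripper":0.7},
    {"dx":0,"dy":-0.12,"dz":0.5,"ax":0,"ay":0,"az":0,"gripper":0.7},
    {"dx":0,"dy":-0.12,"dz":0.5,"ax":0,"ay":0,"az":0,"gripper":0.7},
    {"dx":0,"dy":-0.11,"dz":0.48,"ax":0,"ay":0,"az":0,"gripper":0.7},
    {"dx":0,"dy":0,"dz":0,"ax":0,"ay":0,"az":0,"gripper":0.7},
    {"dx":0,"dy":0,"dz":0,"ax":0,"ay":0,"az":0,"gripper":0.7}
  ]
}}

```text
clock: 16.12
eef_pos: [516.1, -246.3, 249.5]
eef_rot: [2.906, 0.0, 1.62]
wrist_force: [0.1, -0.4, -0.7]
finger_gap: 32.9
finger_force: 24.7
```

Request:
{"method": "jog_arm", "body": {
  "commands": [
    {"dx":0,"dy":-0.035,"dz":0.146,"ax":0,"ay":0,"az":0,"gripper":0.7},
    {"dx":0,"dy":-0.035,"dz":0.146,"ax":0,"ay":0,"az":0,"gripper":0.7},
    {"dx":0,"dy":0,"dz":0,"ax":0,"ay":0,"az":0,"gripper":0.7}
  ]
}}

```text
clock: 16.5
eef_pos: [515.3, -246.1, 236.0]
eef_rot: [2.907, -0.001, 1.619]
wrist_force: [-0.1, -0.0, -0.5]
finger_gap: 32.7
finger_force: 24.7
```

Request:
{"method": "jog_arm", "body": {
  "commands": [
    {"dx":0,"dy":-0.023,"dz":0.097,"ax":0,"ay":0,"az":0,"gripper":0.7},
    {"dx":0,"dy":-0.023,"dz":0.097,"ax":0,"ay":0,"az":0,"gripper":0.7},
    {"dx":0,"dy":-0.018,"dz":0.073,"ax":0,"ay":0,"az":0,"gripper":0.7},
    {"dx":0,"dy":0,"dz":0,"ax":0,"ay":0,"az":0,"gripper":0.7},
    {"dx":0,"dy":0,"dz":0,"ax":0,"ay":0,"az":0,"gripper":0.7}
  ]
}}

```text
clock: 17.12
eef_pos: [515.5, -246.2, 225.6]
eef_rot: [2.906, 0.0, 1.619]
wrist_force: [0.4, 0.3, -0.9]
finger_gap: 33.1
finger_force: 24.7
```

Request:
{"method": "jog_arm", "body": {
  "commands": [
    {"dx":0,"dy":-0.012,"dz":0.05,"ax":0,"ay":0,"az":0,"gripper":0.7},
    {"dx":0,"dy":-0.012,"dz":0.05,"ax":0,"ay":0,"az":0,"gripper":0.7},
    {"dx":0,"dy":0,"dz":0,"ax":0,"ay":0,"az":0,"gripper":0.7},
    {"dx":0,"dy":0,"dz":0,"ax":0,"ay":0,"az":0,"gripper":0.7}
  ]
}}

```text
clock: 17.62
eef_pos: [515.3, -246.2, 221.2]
eef_rot: [2.907, -0.0, 1.619]
wrist_force: [-4.2, 0.5, 0.8]
finger_gap: 32.9
finger_force: 24.9
```

A light side contact confirms the handles are between the jaws. Release slowly.

Request:
{"method": "jog_arm", "body": {
  "commands": [
    {"dx":0,"dy":0,"dz":0,"ax":0,"ay":0,"az":0,"gripper":0.6},
    {"dx":0,"dy":0,"dz":0,"ax":0,"ay":0,"az":0,"gripper":0.5},
    {"dx":0,"dy":0,"dz":0,"ax":0,"ay":0,"az":0,"gripper":0.4},
    {"dx":0,"dy":0,"dz":0,"ax":0,"ay":0,"az":0,"gripper":0.3},
    {"dx":0,"dy":0,"dz":0,"ax":0,"ay":0,"az":0,"gripper":0.15},
    {"dx":0,"dy":0,"dz":0,"ax":0,"ay":0,"az":0,"gripper":0},
    {"dx":0,"dy":0,"dz":0,"ax":0,"ay":0,"az":0,"gripper":0}
  ]
}}

```text
clock: 18.5
eef_pos: [515.6, -246.2, 221.4]
eef_rot: [2.906, -0.0, 1.619]
wrist_force: [0.5, 0.2, -0.1]
finger_gap: 91.4
finger_force: 0.0
```

Request:
{"method": "jog_arm", "body": {
  "commands": [
    {"dx":0,"dy":0,"dz":0,"ax":0,"ay":0,"az":0,"gripper":0},
    {"dx":0,"dy":0,"dz":-0.3,"ax":0,"ay":0,"az":0,"gripper":0},
    {"dx":0,"dy":0,"dz":-0.6,"ax":0,"ay":0,"az":0,"gripper":0},
    {"dx":0,"dy":0,"dz":-1,"ax":0,"ay":0,"az":0,"gripper":0},
    {"dx":0,"dy":0,"dz":-1,"ax":0,"ay":0,"az":0,"gripper":0},
    {"dx":0,"dy":0,"dz":-1,"ax":0,"ay":0,"az":0,"gripper":0},
    {"dx":0,"dy":-1,"dz":0,"ax":0,"ay":0,"az":0,"gripper":0},
    {"dx":0,"dy":-1,"dz":0,"ax":0,"ay":0,"az":0,"gripper":0},
    {"dx":0,"dy":-1,"dz":0,"ax":0,"ay":0,"az":0,"gripper":0},
    {"dx":0,"dy":-1,"dz":0,"ax":0,"ay":0,"az":0,"gripper":0}
  ]
}}

```text
clock: 19.75
eef_pos: [322.4, -255.2, 336.3]
eef_rot: [2.905, 0.001, 1.619]
wrist_force: [-0.2, -0.6, 0.1]
finger_gap: 93.9
finger_force: 0.0
```

My ten views are used up, so I'll check numerically: new grey pixels against the predicted outline of a clip clamped at the target.

Run:
```python
from h import *
from cell import cams
def bars(pin,a=.05):
    P=[]
    for s in(1,-1):
        x,z=28-4.7,49.5
        P+=[[s*(x+5),-18,z],[s*(x+5),18,z],[s*10,-18,-48],[s*10,18,-48],[s*3,-20,0],[s*3,20,0]]
    return np.array(P)@rot(a).T+pin
for n,b in(("top","b_t"),("scene","b_s")):
    im=cams.camera(n)["image"][:,:,::-1].astype(int);cv2.imwrite(f"pics/f_{n}.png",im)
    pr=proj(n,bars([513.7,-246.5,177]));lo,hi=pr.min(0)-12,pr.max(0)+12
    x0,y0=lo.astype(int);x1,y1=hi.astype(int);c=im[y0:y1,x0:x1]
    old=cv2.imread(f"pics/{b}.png").astype(int)[y0:y1,x0:x1]
    m=((c.max(2)-c.min(2)<25)&(abs(c-old).max(2)>25)&(c.max(2)>50)).astype(np.uint8)
    k,l,st,ce=cv2.connectedComponentsWithStats(m,connectivity=8)
    hull=cv2.convexHull(pr.astype(np.float32))
    print(n,"pred bbox",pr.min(0).round(1),pr.max(0).round(1),"hull centre",pr.mean(0).round(1))
    for i in range(1,k):
        if st[i,4]>12:print(st[i,:2]+[x0,y0],st[i,:2]+st[i,2:4]+[x0,y0],st[i,4],(ce[i]+[x0,y0]).round(1))
    for r in m:print(''.join('#' if v else '.' for v in r))
```

```text
top pred bbox [404.4 196.8] [429.2 220.8] hull centre [416.1 211. ]
[403 198] [429 223] 360 [415.9 210.7]
.................................................
.................................................
.................................................
.................................................
.................................................
.................................................
.................................................
.................................................
.................................................
.................................................
.................................................
.................................................
.................................................
.................................................
......................############...............
....................###############..............
....................##############...............
....................#############................
...................#############.................
...................#############............
[... 3667 characters left out ...]
......
...........................###.................
............................#..................
...............................................
...............................................
...............................................
...............................................
...............................................
...............................................
...............................................
...............................................
...............................................
...............................................[ WARN:0@1.948] global loadsave.cpp:1063 imwrite_ Unsupported depth image for selected encoder is fallbacked to CV_8U.
```

The outlines match the prediction within about 1 px (2–3 mm) in both cameras, and the clip looks upright and clamped. Handing in.

```bash
python3 -c "
from cell import job
print(job.sign_off())"
```

```text
the job is handed in; nothing more can be done
None
```

The gaping tostonera is shut, the smallest clip is on its handles and let go, and the job is handed in. The sign-off returned no verdict; both cameras' images matched the predicted clip position to within about 1 px (2–3 mm).

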